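# Bolt the polisher's lid shut past its safety catch

### The arm

A 6-joint arm with a two-finger parallel gripper is mounted at the origin on a cart in front of the work surface, level with it; the furniture and walls round the work are solid. World frame = base frame: x ahead of the robot, y to its left, z up, the work surface at z = 0. Lengths are in mm, angles in degrees, forces in N, time in s.
With the tool pointing down it reaches from about 325 to 875 mm from the base axis. Payload 4.4 kg.
Tool frame: the origin (TCP) lies midway between the tips of the shut fingers; the grasp point (between the pads) lies 19 mm behind it (env.tcp_to_grasp is the distance from the TCP to the grasp point, in mm); z points along the fingers, y is the line along which they close (so a half turn about z gives the same grasp; the last joint's range is limited). The gripper opens to 85 mm and grips with 20 to 120 N. Pads are 22 mm wide; open, the fingers measure 114 mm over their backs; the gripper's body (76 mm by 85 mm) begins 54 mm behind the grasp point. The pads swing forward as they close: fully open they stand 13 mm farther back than shut.
Start: joints at [65.231, 11.837, 88.321, -0, 79.842, -8.623], TCP at [159.909, 552.319, 231.282] pointing down, gripper open.
Joint ranges: [-156.59, 156.59], [-49.26, 127.26], [12.9, 141.05], [-63.56, 243.56], [4.71, 150.69], [-161.64, 161.64]. Speed limits (degrees/s): [159.86, 159.86, 180, 180, 180, 180].

### API

Orientations are given as a 3x3 rotation matrix whose columns are the frame's x, y, z axes.
In Python, from plant import env gives the robot as it stands.
- The arm moves only by the tool carry_out, never from a script. Its argument "increments" is a list that holds one entry, the list of rows, each a list of 5 numbers: the finger opening in cm, from 0 to 8.54, then the shift along the tool's x, y, z in cm, then the turn about the tool's z in rad. In form: [[[fingers, tx, ty, tz, yaw], ...]]. A call has 1 to 8 rows; each row shifts and turns the commanded pose from where the row before left it, along the tool's axes as they then stand; what a row does not reach is not made up. A row lasts 1/10 s, in which the tool goes at most 50 mm and 8.59 degrees, less where a joint would pass 70% of its speed; a pose out of reach is approached as far as the arm can. A call with a gripper value outside its range is refused whole. The fingers move at their own pace and stop on an object; the grip force is fixed at half the most. Time passes only in rows, so rows that do not move let the fingers close. It gives the time, the measured TCP pose, the force, the opening and the grip force at its end, in the units of the state.
- env.sense(): the state, without advancing time (a new reading comes with each control period).
- env.snapshot(name): name is "scene" or "top" or "wrist"; returns the picture (480x640x3 uint8, red, green, blue); there is no depth.
- env.get_calibration(name): a dict with "fx", "fy", "cx", "cy" (pixels), "R" (3x3) and "t" (3): a world point X has camera coordinates R X + t; the wrist camera has in their place "mount" (4x4, takes a point from camera to tool coordinates, whose origin is the TCP and whose axes are the flange's). Camera axes: x right, y down, z forward; pixel columns grow to the right and rows downward; lengths in mm; the calibration is good to about 2 mm. A picture is of the moment at which its call begins: read the wrist's pose just before it. get_calibration takes no time and is no camera call.
- env.sign_off(): hands the job in; it is judged then, once.
Trained networks look in the newest picture that a camera, given by its name, has taken for a name from the list of things; names that differ only in an ending like _2 or _b are one class to them, and where a whole thing is asked for, a point or a joint stands for the part that bears it (a point fixed in the world has none). Each returns a list of dicts, best first, with "p" (0 to 1); they miss things now and then, are a little off and sometimes report something else, mostly with a low value. They report only what shows in the picture. A call takes as long as a camera call.
- env.silhouettes(camera, target): "pixels" (480x640 bool, what is visible of it) and "extent" ([left, top, right, bottom] in pixels, round what is visible of it).
- env.place_of(camera, target): "location" ([column, row] in pixels: a listed point, or the origin of a listed thing).
The state is a dict: "t": time; "qpos": joint angles; "qvel": joint speeds; "joint_torque": joint torques, N m; "tcp_pos": TCP position; "tcp_rot": TCP orientation; "force": force on the tool from outside, world axes, zero at the start; "ft_torque": the same for the moment, N m; "grip_width": finger opening in mm; "grasp_force": force on a finger pad.
Only numpy, scipy, OpenCV 4.12 (cv2) and the standard library are available. Lean on these libraries where they do the work, as an engineer would, in place of code of your own. Each camera call takes 0.05 s, during which the arm holds its last target. There are 200 camera calls.

### The job

Lock the closed lid of the green bench polisher: press the yellow bar of the spring safety catch down with one fingertip and hold it down while the other fingertip pushes the red knob of the bolt all the way home into the brass keeper on the lid. Then let go, so that the bar springs back up and locks the bolt there. Only press and push, do not pick anything up, and leave the ring on the lid and the other things lying about where they are.

Things in the scene. Friction and masses are not known exactly. Their poses are not given: they have to be found in the camera images.
- polisher: Small green bench polisher, fixed, casing 140 (x) x 260 (y) mm, deck 50 mm above the bench. Origin at bench level under the mechanism; x points from its front (dial, red rocker) to its back, y along the bolt towards the closed aluminium lid (which does not move), z up. Bolt line at x = +25 mm, press bar line at x = -33 mm, both parallel to y.
- keeper (a point): Centre of the top of the brass keeper on the lid (32x16 mm, 94 mm above the bench), which takes the bolt's nose. It lies 101 mm along polisher y from the knob when the bolt is fully drawn back.
- knob_top (a point): Centre of the top of the bolt's red upright knob, 133 mm above the bench; moves with the bolt. The knob is a block 24 mm wide (polisher x), 14 mm thick (polisher y), 52 mm high. Nothing else on the bolt line stands higher than 94 mm above the bench.
- bar_top (a point): Centre of the top face of the yellow press bar of the spring safety catch, 112 mm above the bench when up. The bar is 32 mm wide (polisher x), 116 mm long (polisher y), flat: a fingertip can slide along it while holding it down. Its centre line lies 58 mm from the knob's, on the front side. It moves straight down only.
- catch_press (a joint): Press bar of the catch: m downwards, 0 = up (locking), 0.012 = fully down. Spring: 4 N to start, 10 N fully down; rises by itself when let go. Its brass tooth frees the bolt from about 0.006; higher up it blocks the bolt in one of three notches 18.5 mm apart, so it must stay down for the whole stroke.
- bolt_slide (a joint): Bolt: m along the polisher's +y. Starts drawn back at 0 to 0.003; 0.040 = home against its stop, nose through the keeper. Friction about 3 N, no spring. The catch can rise and lock it in the last notch from about 0.036 on.
- ring_signet: gold signet ring, 22x23x14 mm, lying on the polisher's aluminium lid. Leave it alone. Origin: centre of its underside.
- tweezers_1: steel tweezers, 170 mm long, 8 mm high, lying on the bench in front of the polisher. Leave it alone. Origin: centre of its underside.
- pliers_1: pliers with red and white handles, 193 mm long, 12 mm high, lying on the bench. Leave it alone. Origin: centre of its underside.
- steel_puck: round steel puck, 75 mm across, 30 mm high, on the bench. Leave it alone. Origin: centre of its underside.
- card_tube: brown cardboard tube, 31 mm across, 110 mm high, standing on the bench. Leave it alone. Origin: centre of its underside.
- dropper_bottle: white dropper bottle, 42 mm across, 120 mm high, standing on the bench. Leave it alone. Origin: centre of its underside.
- catch: The spring catch as a whole: yellow press bar, two plungers, cross arm and brass tooth. Origin 112 mm straight below bar_top; axes as the polisher's. Touch it on the yellow bar.
- bolt: The steel bolt as a whole with its notched rack and red knob. Origin at bench level, 45 mm along polisher y past the knob; axes as the polisher's. Touch it at the red knob.

How it is judged (in metres and radians):
On the way:
1. fingers hold the bar of the catch down while they push the bolt's knob and the bolt is on its way (value of joint catch_press above 0.004 m and value of joint bolt_slide between 0.01 and 0.035 m and contact force between the fingers and catch above 0.5 N and contact force between the fingers and bolt above 0.3 N), for 0.05 s.
At the end, for the whole second after the job is handed in: The bolt is home (35.5 mm or more of its 40 mm), the press bar of the catch has sprung back up to within 2.5 mm of its top, both at rest (value of joint bolt_slide above 0.0355 m and value of joint catch_press below 0.0025 m and velocity of joint bolt_slide between -0.02 and 0.02 m/s and velocity of joint catch_press between -0.02 and 0.02 m/s); the robot touches nothing.
It fails at once if the ring, tweezers, pliers, puck, card tube or dropper bottle is moved by more than 20 mm, lifted or not (distance of any of ring_signet, tweezers_1, pliers_1, steel_puck, card_tube, dropper_bottle from where it was at the start of the episode above 0.02 m).
It also fails if it takes over 35 s, if anything falls off the work surface, if the arm or the gripper's body presses on something with over 40 N, if the wrist force passes 120 N, or if a joint passes its speed limit or range.

## Working session

There is one attempt and no reset: what is moved stays moved. The work goes in short steps, Python scripts to look and compute and a tool call to move; the robot and the scene stay as the last step left them, time stands still between calls to the robot, and variables do not carry over. Pictures are saved under pics/ and viewed, at most 10 in all, crops included, and the job is handed in when it is done.

Besides the shell and the picture viewer there is one more tool, called after "Emit:" as name(argument=value, ...), one argument or row to a line, values as JSON. carry_out: Moves the arm, as the interface text tells. Its arguments: {"type":"object","properties":{"increments":{"type":"array","items":{"type":"array","items":{"type":"array","items":{"type":"number"}}}}},"required":["increments"]}

```bash
mkdir -p pics
cat > h.py <<'E'
from plant import env
import numpy as np, cv2
def ray(cam,px):
    c=env.get_calibration(cam); d=np.array([(px[0]-c['cx'])/c['fx'],(px[1]-c['cy'])/c['fy'],1.])
    if 'R' in c:
        R=np.array(c['R']);t=np.array(c['t']); return -R.T@t, R.T@d
    s=env.sense();M=np.array(c['mount']);R=np.array(s['tcp_rot']);p=np.array(s['tcp_pos'])
    return p+R@M[:3,3], R@M[:3,:3]@d
def atz(cam,px,z):
    o,d=ray(cam,px); return o+d*(z-o[2])/d[2]
Z=dict(keeper=94,knob_top=133,bar_top=112,polisher=0,catch=0,bolt=0,ring_signet=65)
E
python3 - <<'E'
from h import *
for c in ['scene','top']:
    cv2.imwrite(f'pics/{c}0.png',env.snapshot(c)[:,:,::-1])
    for n in ['knob_top','bar_top','keeper','polisher','bolt','catch','card_tube','dropper_bottle']:
        for r in env.place_of(c,n)[:2]:
            print(c,n,round(r['p'],2),np.round(r['location'],1),np.round(atz(c,r['location'],Z.get(n,0)),1))
s=env.sense();print(s['t'],s['tcp_pos'],np.round(s['tcp_rot'],3),s['grip_width'],s['force'])
E
```

```text
scene knob_top 0.72 [311.8 200.8] [616.  164.3 133. ]
scene bar_top 0.54 [299.4 219.1] [542.6 128.  112. ]
scene keeper 0.87 [289.9 206.9] [573.7 229.6  94. ]
scene polisher 0.73 [295.3 241.7] [549.2 169.2   0. ]
scene catch 0.31 [424.7 336.2] [ 579.8 -394.9    0. ]
scene card_tube 0.94 [418.4 307.3] [ 645.5 -302.5    0. ]
scene dropper_bottle 0.75 [424.4 339.6] [ 570.4 -403.4    0. ]
top knob_top 0.56 [279.2 208.8] [602.2 146.6 133. ]
top bar_top 0.69 [286.1 230.9] [540.  121.6 112. ]
top keeper 0.86 [253.1 217.5] [579.1 229.5  94. ]
top polisher 0.67 [271.3 229.3] [567.  181.6   0. ]
top bolt 0.51 [272.4 225.1] [581.5 179.3   0. ]
top catch 0.67 [284.9 239.2] [536.9 133.6   0. ]
top card_tube 0.58 [418.6 219.5] [ 636.5 -304.3    0. ]
top dropper_bottle 0.76 [444.1 240.4] [ 571.6 -390.1    0. ]
0.9 [159.92827715 552.30819214 231.28689948] [[-0.961  0.278  0.   ]
 [ 0.278  0.961 -0.   ]
 [-0.    -0.    -1.   ]] 85.51989323094234 [ 0.72099919 -0.13189806  0.86856526]
```

View pics/scene0.png

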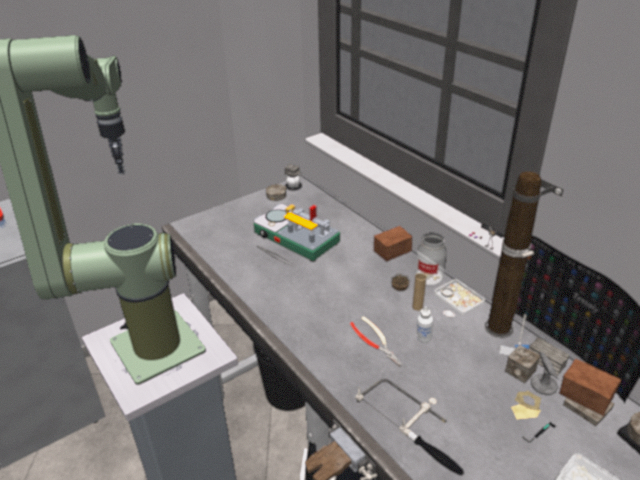

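View pics/top0.png

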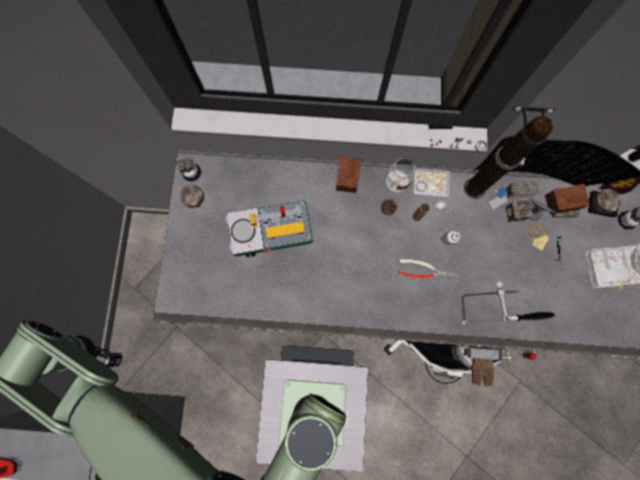

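The scene shows the green polisher at about (300,230) in the scene view and (270,228) in the top view. The knob is red at (283,210) and the bar yellow at (285,230) in the top view. The bolt direction is roughly world +y, tilted towards −x. I'll move above it for a wrist view.

Emit:
carry_out(
  increments=[
    [[8.5, -4.1, -2.2, -0.5, 0], [8.5, -4.1, -2.2, -0.5, 0], [8.5, -4.1, -2.2, -0.5, 0], [8.5, -4.1, -2.2, -0.5, 0], [8.5, -4.1, -2.2, -0.5, 0], [8.5, -4.1, -2.2, -0.5, 0]],
  ],
)

```text
t: 1.5
tcp_pos: [360.6, 355.7, 261.8]
tcp_rot: [[-0.961, 0.278, 0.001], [0.278, 0.961, 0.0], [-0.0, 0.001, -1.0]]
force: [0.7, -0.5, -0.2]
grip_width: 84.9
grasp_force: 0.0
```

Emit:
carry_out(
  increments=[
    [[8.5, -4.1, -2.2, -0.5, 0], [8.5, -4.1, -2.2, -0.5, 0], [8.5, -4.1, -2.2, -0.5, 0], [8.5, -4.1, -2.2, -0.5, 0], [8.5, -4.1, -2.2, -0.5, 0], [8.5, -4.1, -2.2, -0.5, 0]],
  ],
)

```text
t: 2.1
tcp_pos: [560.3, 160.3, 291.7]
tcp_rot: [[-0.96, 0.278, 0.0], [0.278, 0.96, 0.0], [-0.0, 0.0, -1.0]]
force: [0.5, 1.3, 0.4]
grip_width: 84.8
grasp_force: 0.0
```

Emit:
carry_out(
  increments=[
    [[4.4, 0, 0, 0, 0.14], [4.4, 0, 0, 0, 0.14], [4.4, 0, 0, 0, 0.14], [4.4, 0, 0, 0, 0.14], [4.4, 0, 0, 0, 0.14], [4.4, 0, 0, 0, 0.14], [4.4, 0, 0, 0, 0.14], [4.4, 0, 0, 0, 0]],
  ],
)

```text
t: 2.9
tcp_pos: [559.1, 161.9, 291.3]
tcp_rot: [[-0.304, 0.953, -0.0], [0.953, 0.304, -0.0], [-0.0, -0.0, -1.0]]
force: [-0.4, 0.5, 0.1]
grip_width: 43.6
grasp_force: 0.0
```

Run:
```python
from h import *
c='wrist'
s=env.sense();print(s['t'],s['tcp_pos'],np.round(s['tcp_rot'],3),s['grip_width'],s['force'],env.get_calibration(c))
cv2.imwrite(f'pics/w0.png',env.snapshot(c)[:,:,::-1])
for n in ['knob_top','bar_top','keeper','polisher','bolt','catch']:
        for r in env.place_of(c,n)[:2]:
            print(c,n,round(r['p'],2),np.round(r['location'],1),np.round(atz(c,r['location'],Z.get(n,0)),1))
```

```text
2.9 [559.07746002 161.88916122 291.26624486] [[-0.304  0.953 -0.   ]
 [ 0.953  0.304 -0.   ]
 [-0.    -0.    -1.   ]] 43.63409257288035 [-0.43250219  0.45566266  0.07479988] {'fx': 344.47269133803246, 'fy': 344.47269133803246, 'cx': 322.91968231857584, 'cy': 238.70415935627804, 'mount': array([[ 9.45725551e-05, -9.47748037e-01, -3.19019827e-01,
         8.14895856e+01],
       [ 9.99999907e-01, -4.48000053e-05,  4.29539645e-04,
         8.90767968e-01],
       [-4.21387445e-04, -3.19019838e-01,  9.47747944e-01,
        -1.43887459e+02],
       [ 0.00000000e+00,  0.00000000e+00,  0.00000000e+00,
         1.00000000e+00]])}
wrist knob_top 0.87 [361.8 256.4] [606.5 137.5 133. ]
wrist bar_top 0.59 [296.2 239.2] [543.4 127.6 112. ]
wrist keeper 0.88 [362.2 148.2] [578.1 229.3  94. ]
wrist polisher 0.8 [334.9 187. ] [573.3 170.9   0. ]
wrist bolt 0.96 [354.7 185.4] [596.6 180.5   0. ]
wrist catch 0.94 [302.9 216.4] [545.7 121.6   0. ]
```

View pics/w0.png

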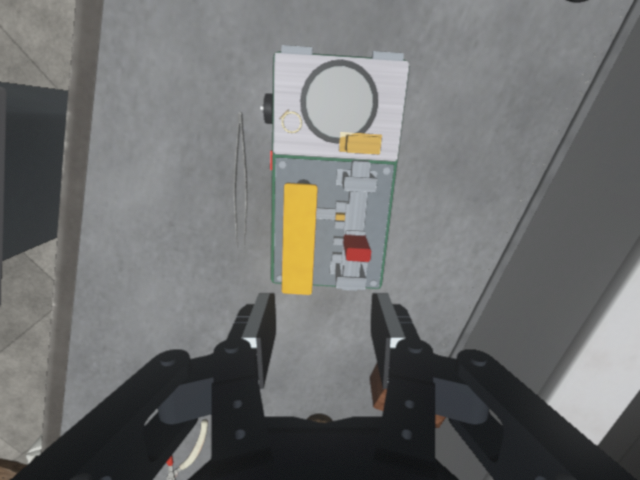

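The wrist picture shows the red knob's top at about (358,254), the yellow bar from (300,184) to (297,294), and the keeper at (361,144). I'll get the exact heading from the bar's colour mask.

Run:
```python
from h import *
im=cv2.imread('pics/w0.png'); hsv=cv2.cvtColor(im,cv2.COLOR_BGR2HSV)
def rect(lo,hi,z,box):
    m=cv2.inRange(hsv,lo,hi); k=np.zeros_like(m); x0,y0,x1,y1=box; k[y0:y1,x0:x1]=m[y0:y1,x0:x1]
    ys,xs=np.nonzero(k); P=np.array([atz('wrist',(x,y),z)[:2] for x,y in zip(xs,ys)],np.float32)
    return cv2.minAreaRect(P),len(xs)
print('bar',rect((20,180,150),(35,255,255),112,(270,175,325,300)))
print('keeper',rect((12,100,90),(35,255,255),94,(335,125,390,160)))
for v in (100,140,170,190): print('knob',v,rect((0,150,v),(8,255,255),133,(335,225,380,270)))
print(im[236:266:2,357])
```

```text
Traceback (most recent call last):
cv2.error: OpenCV(4.12.0) /io/opencv/modules/imgproc/src/convhull.cpp:143: error: (-215:Assertion failed) total >= 0 && (depth == CV_32F || depth == CV_32S) in function 'convexHull'
```

Run:
```python
from h import *
im=cv2.imread('pics/w0.png'); hsv=cv2.cvtColor(im,cv2.COLOR_BGR2HSV)
def rect(lo,hi,z,box):
    m=cv2.inRange(hsv,lo,hi); k=np.zeros_like(m); x0,y0,x1,y1=box; k[y0:y1,x0:x1]=m[y0:y1,x0:x1]
    ys,xs=np.nonzero(k)
    if len(xs)<4: return len(xs)
    P=np.array([atz('wrist',(x,y),z)[:2] for x,y in zip(xs,ys)],np.float32)
    return cv2.minAreaRect(P),len(xs)
print(hsv[240,300],hsv[143,361],hsv[254,358],hsv[240,355])
print('bar',rect((15,150,120),(35,255,255),112,(270,175,325,300)))
print('keeper',rect((10,100,90),(35,255,255),94,(335,125,390,160)))
for v in (100,140,160,180): print('knob',v,rect((0,150,v),(8,255,255),133,(335,225,380,270)))
print(im[236:266:2,357,2])
```

```text
[ 22 177 225] [ 21 131 202] [  2 172 175] [  2 123  93]Traceback (most recent call last):
  File "<stdin>", line 10, in <module>
  File "<stdin>", line 7, in rect
  File "h.py", line 10, in atz
    o,d=ray(cam,px); return o+d*(z-o[2])/d[2]
        ~~~^^^^^^^^
  File "h.py", line 7, in ray
    s=env.sense();M=np.array(c['mount']);R=np.array(s['tcp_rot']);p=np.array(s['tcp_pos'])
ValueError: time passes only in moves, steps and waits
```

```bash
cat > h.py <<'E'
from plant import env
import numpy as np, cv2
S=env.sense(); C={c:env.get_calibration(c) for c in ('scene','top','wrist')}
def ray(cam,px):
    c=C[cam]; d=np.array([(px[0]-c['cx'])/c['fx'],(px[1]-c['cy'])/c['fy'],1.])
    if 'R' in c:
        R=np.array(c['R']);t=np.array(c['t']); return -R.T@t, R.T@d
    M=np.array(c['mount']);R=np.array(S['tcp_rot']);p=np.array(S['tcp_pos'])
    return p+R@M[:3,3], R@M[:3,:3]@d
def atz(cam,px,z):
    o,d=ray(cam,px); return o+d*(z-o[2])/d[2]
Z=dict(keeper=94,knob_top=133,bar_top=112,polisher=0,catch=0,bolt=0,ring_signet=65)
def rect(hsv,lo,hi,z,box):
    m=cv2.inRange(hsv,lo,hi); k=np.zeros_like(m); x0,y0,x1,y1=box; k[y0:y1,x0:x1]=m[y0:y1,x0:x1]
    ys,xs=np.nonzero(k)
    if len(xs)<4: return len(xs)
    P=np.array([atz('wrist',(x,y),z)[:2] for x,y in zip(xs,ys)],np.float32)
    return cv2.minAreaRect(P),len(xs)
E
python3 - <<'E'
from h import *
im=cv2.imread('pics/w0.png'); hsv=cv2.cvtColor(im,cv2.COLOR_BGR2HSV)
print('bar',rect(hsv,(18,160,150),(35,255,255),112,(270,175,325,300)))
print('keeper',rect(hsv,(10,100,90),(35,255,255),94,(335,125,390,160)))
for v in (100,130,160): print('knob',v,rect(hsv,(0,150,v),(8,255,255),133,(335,225,380,270)))
print(im[236:266:2,357,2])
E
```

```text
bar (((545.9525756835938, 126.09771728515625), (29.821958541870117, 114.12236022949219), 14.357035636901855), 3264)
keeper (((574.3087768554688, 233.39173889160156), (38.49761199951172, 17.879560470581055), 14.491989135742188), 717)
knob 100 (((601.8343505859375, 138.40940856933594), (21.870006561279297, 12.077386856079102), 17.754383087158203), 279)
knob 130 (((601.8446044921875, 138.4126739501953), (21.848495483398438, 12.077346801757812), 17.75438117980957), 275)
knob 160 (((602.4424438476562, 138.08145141601562), (20.91172218322754, 11.081852912902832), 17.754383087158203), 252)
[ 99  93  95  94  94  95 135 174 174 175 175 173 168 156 158]
```

Emit:
carry_out(
  increments=[
    [[4.6, 0, 0, 0, 0.058], [4.6, -3.2, 0.4, 1, 0], [4.6, -3.05, 0.3, 1, 0], [4.6, 0, 0, 4, 0], [4.6, 0, 0, 4, 0], [4.6, 0, 0, 4, 0], [4.6, 0, 0, 0, 0]],
  ],
)

```text
t: 3.95
tcp_pos: [575.9, 102.8, 144.4]
tcp_rot: [[-0.249, 0.969, -0.014], [0.969, 0.249, -0.0], [0.003, -0.014, -1.0]]
force: [-2.4, 0.3, -0.9]
grip_width: 46.2
grasp_force: 0.0
```

Run:
```python
from h import *
c='wrist'
print(S['tcp_pos'],np.round(S['tcp_rot'],3),S['grip_width'],S['force'])
im=env.snapshot(c)[:,:,::-1].copy();cv2.imwrite(f'pics/w1.png',im)
for n in ['knob_top','bar_top','keeper']:
        for r in env.place_of(c,n)[:1]:
            print(c,n,round(r['p'],2),np.round(r['location'],1),np.round(atz(c,r['location'],Z.get(n,0)),1))
```

```text
[575.93566012 102.75894579 144.40336333] [[-0.249  0.969 -0.014]
 [ 0.969  0.249 -0.   ]
 [ 0.003 -0.014 -1.   ]] 46.21903352102526 [-2.40864215  0.25795956 -0.89215173]
wrist knob_top 0.65 [395.9 244.2] [603.8 137.5 133. ]
wrist bar_top 0.65 [279.  226.5] [546.5 125.2 112. ]
wrist keeper 0.73 [391.5  31.2] [578.1 232.   94. ]
```

View pics/w1.png

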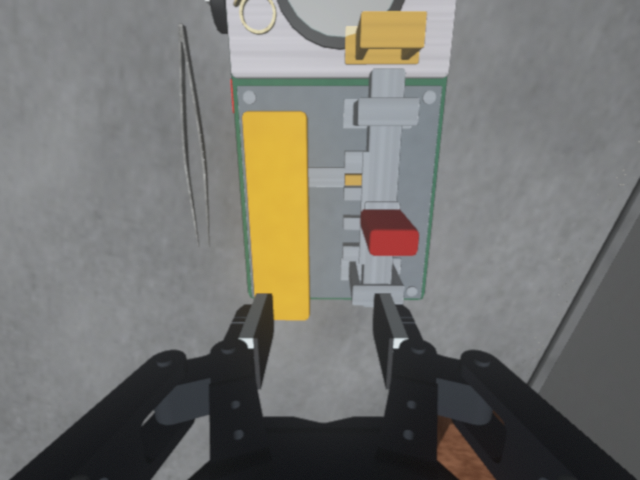

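The wrist view shows the knob top at (393,240), the bar from (275,112) to (282,320), and the fingertips at (262,300) and (382,300). The path is clear. I'll let the arm settle before descending.

Emit:
carry_out(
  increments=[
    [[4.6, 0, 0, 0, 0], [4.6, 0, 0, 0, 0], [4.6, 0, 0, 0, 0]],
  ],
)

```text
t: 4.45
tcp_pos: [582.2, 103.2, 152.8]
tcp_rot: [[-0.249, 0.969, 0.003], [0.969, 0.249, 0.0], [-0.001, 0.002, -1.0]]
force: [-0.5, 0.0, 0.2]
grip_width: 46.2
grasp_force: 0.0
```

Emit:
carry_out(
  increments=[
    [[4.6, 0, 0, 1.5, 0], [4.6, 0, 0, 1.5, 0], [4.6, 0, 0, 0.8, 0], [4.6, 0, 0, 0, 0], [4.6, 0, 0, 0, 0]],
  ],
)

```text
t: 4.95
tcp_pos: [581.0, 103.1, 112.5]
tcp_rot: [[-0.248, 0.969, -0.001], [0.969, 0.248, -0.0], [0.0, -0.001, -1.0]]
force: [-0.5, 0.5, 0.7]
grip_width: 46.1
grasp_force: 0.0
```

Emit:
carry_out(
  increments=[
    [[4.6, 0, 0, 0.3, 0], [4.6, 0, 0, 0.3, 0], [4.6, 0, 0, 0, 0], [4.6, 0, 0, 0, 0]],
  ],
)

```text
t: 5.35
tcp_pos: [582.0, 103.1, 108.2]
tcp_rot: [[-0.248, 0.969, 0.002], [0.969, 0.248, -0.0], [-0.0, 0.001, -1.0]]
force: [0.1, -0.1, 4.2]
grip_width: 46.4
grasp_force: 2.0
```

Emit:
carry_out(
  increments=[
    [[4.6, 0, 0, 0.3, 0], [4.6, 0, 0, 0.3, 0], [4.6, 0, 0, 0.3, 0], [4.6, 0, 0, 0, 0], [4.6, 0, 0, 0, 0]],
  ],
)

```text
t: 5.85
tcp_pos: [582.1, 103.1, 99.5]
tcp_rot: [[-0.248, 0.969, 0.001], [0.969, 0.248, -0.0], [-0.0, 0.001, -1.0]]
force: [-1.6, 0.3, 9.0]
grip_width: 46.0
grasp_force: 4.1
```

Emit:
carry_out(
  increments=[
    [[4.6, 0.5, 0, 0, 0], [4.6, 0.5, 0, 0, 0], [4.6, 0.5, 0, 0, 0], [4.6, 0.5, 0, 0, 0], [4.6, 0, 0, 0, 0], [4.6, 0, 0, 0, 0]],
  ],
)

```text
t: 6.45
tcp_pos: [578.7, 120.1, 100.2]
tcp_rot: [[-0.249, 0.969, 0.005], [0.969, 0.249, -0.004], [-0.005, 0.004, -1.0]]
force: [1.7, -6.4, 8.0]
grip_width: 46.5
grasp_force: 4.5
```

Run:
```python
from h import *
c='wrist'
print(S['tcp_pos'],S['force'],S['ft_torque'])
im=env.snapshot(c)[:,:,::-1].copy();cv2.imwrite(f'pics/w2.png',im)
for n in ['knob_top','bar_top','keeper']:
        for r in env.place_of(c,n)[:1]:
            print(c,n,round(r['p'],2),np.round(r['location'],1),np.round(atz(c,r['location'],Z.get(n,0)),1))
```

```text
[578.74747145 120.14463373 100.20306817] [ 1.73040276 -6.38489906  7.99031637] [-1.05541034  0.02242271  0.10597557]
wrist knob_top 0.95 [396.9 309.8] [601.6 143.4 133. ]
wrist bar_top 0.57 [254.2 282.6] [547.2 130.3 112. ]
wrist keeper 0.93 [390.1  46.5] [577.6 232.8  94. ]
```

View pics/w2.png

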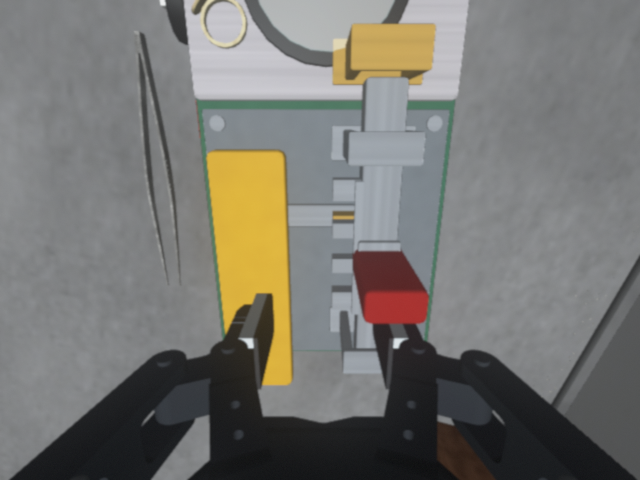

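The view shows the left tip on the bar at (262,320) and the right tip behind the knob, whose top is at (395,305). The bolt has moved about 6 mm. I'll keep pushing.

Emit:
carry_out(
  increments=[
    [[4.6, 0.4, 0, 0, 0], [4.6, 0.4, 0, 0, 0], [4.6, 0.4, 0, 0, 0], [4.6, 0.4, 0, 0, 0], [4.6, 0.4, 0, 0, 0], [4.6, 0, 0, 0, 0]],
  ],
)

```text
t: 7.25
tcp_pos: [573.9, 139.3, 100.2]
tcp_rot: [[-0.249, 0.968, 0.005], [0.968, 0.249, -0.005], [-0.006, 0.004, -1.0]]
force: [1.2, -7.0, 8.8]
grip_width: 46.0
grasp_force: 5.0
```

Emit:
carry_out(
  increments=[
    [[4.6, 0.3, 0, 0, 0], [4.6, 0.3, 0, 0, 0], [4.6, 0.3, 0, 0, 0], [4.6, 0, 0, 0, 0], [4.6, 0, 0, 0, 0]],
  ],
)

```text
t: 7.75
tcp_pos: [571.7, 147.9, 100.2]
tcp_rot: [[-0.249, 0.969, 0.005], [0.969, 0.249, -0.005], [-0.006, 0.004, -1.0]]
force: [0.2, -7.5, 7.1]
grip_width: 46.1
grasp_force: 4.9
```

Emit:
carry_out(
  increments=[
    [[4.6, 0.2, 0, 0, 0], [4.6, 0.2, 0, 0, 0], [4.6, 0, 0, 0, 0], [4.6, 0, 0, 0, 0]],
  ],
)

```text
t: 8.15
tcp_pos: [571.2, 149.9, 100.3]
tcp_rot: [[-0.248, 0.969, 0.006], [0.969, 0.248, -0.008], [-0.009, 0.004, -1.0]]
force: [1.4, -11.8, 7.3]
grip_width: 45.7
grasp_force: 7.5
```

Emit:
carry_out(
  increments=[
    [[4.6, 0.2, 0, 0, 0], [4.6, 0, 0, 0, 0], [4.6, 0, 0, 0, 0]],
  ],
)

```text
t: 8.45
tcp_pos: [571.1, 150.0, 100.3]
tcp_rot: [[-0.248, 0.969, 0.006], [0.969, 0.248, -0.011], [-0.012, 0.003, -1.0]]
force: [2.7, -17.1, 7.7]
grip_width: 46.2
grasp_force: 9.8
```

It has stalled at the stop, with the force rising and no further motion. I'll ease off slightly, lift away and check.

Emit:
carry_out(
  increments=[
    [[4.6, -0.4, 0, 0, 0], [4.6, 0, 0, -0.6, 0], [4.6, 0, 0, -1, 0], [4.6, -0.5, 0, -2, 0], [4.6, -1, 0, -4, 0], [4.6, 0, 0, -4, 0], [4.6, 0, 0, 0, 0], [4.6, 0, 0, 0, 0]],
  ],
)

```text
t: 9.25
tcp_pos: [573.0, 138.0, 215.1]
tcp_rot: [[-0.248, 0.969, 0.002], [0.969, 0.248, 0.0], [-0.0, 0.002, -1.0]]
force: [-0.1, 0.6, -0.1]
grip_width: 46.2
grasp_force: 0.0
```

Run:
```python
from h import *
c='wrist'
print(S['tcp_pos'],S['force'])
im=env.snapshot(c)[:,:,::-1].copy();cv2.imwrite(f'pics/w3.png',im)
for n in ['knob_top','bar_top','keeper']:
        for r in env.place_of(c,n)[:1]:
            print(c,n,round(r['p'],2),np.round(r['location'],1),np.round(atz(c,r['location'],Z.get(n,0)),1))
hsv=cv2.cvtColor(im,cv2.COLOR_BGR2HSV)
print(rect(hsv,(18,160,150),(35,255,255),112,(180,150,325,420)))
```

```text
[572.98339844 138.01010166 215.10278436] [-0.12237167  0.64729914 -0.13343514]
wrist knob_top 0.76 [364.2 208. ] [594.3 171.6 133. ]
wrist bar_top 0.68 [283.3 244.3] [546.5 124.9 112. ]
wrist keeper 0.91 [360.6 111.6] [578.5 231.4  94. ]
(((546.1386108398438, 125.98271942138672), (30.43935203552246, 113.75968170166016), 14.428692817687988), 5635)
```

View pics/w3.png

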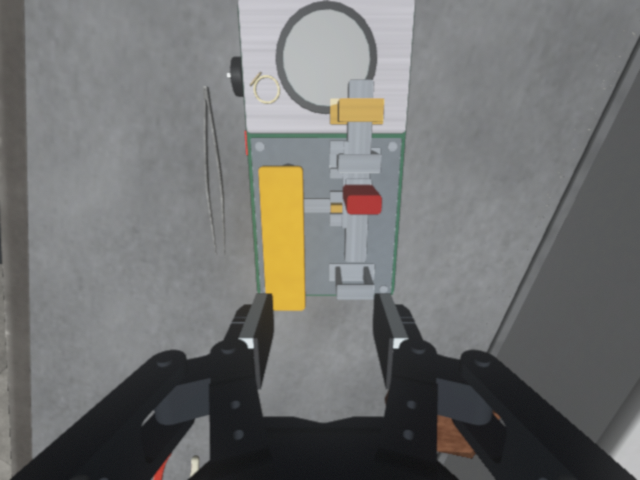

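The bolt nose goes through the keeper at (358,110) and the knob is at (364,203), about 38 mm on. The bar measures full size at its raised height, so it has sprung back up. The robot is clear.

```bash
python3 -c "
from plant import env
print(env.sign_off())"
```

```text
the job is handed in; nothing more can be done
None
```

The bolt was pushed to its stop in the keeper with the bar held down, the bar sprang back up when released, nothing else was touched, and the job is handed in; the hand-in returned no verdict.

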